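# Mark a wooden paddle in the hand stamp press

### The job

Stamp the wooden paddle: draw it out from under the low riser by its blade, lay it flat on the worktable clear of the riser and the press and let go, then take it again by its handle and lay its blade squarely on the press's anvil, close against both fences, with the handle sticking out at the open side. Let go of it, push the sprung press arm all the way down onto the blade and hold it there briefly, then keep hold of the arm and let it rise slowly, never snapping back, until it rests fully up. Leave the paddle lying in the press and do not disturb the bottle, bowl and mug.

Things in the scene. Friction and masses are not known exactly. Their poses are not given: they have to be found in the camera images.
- press: Fixed grey hand stamp press; base plate x -100..140, y -65..65 mm, 14 mm thick. Origin on the table top, below the middle of the blade's seat; +x points to the hinge at its back, +y to its open side, z up. Two hinge cheeks 104 mm high stand at x 77..123 mm. A steel anvil (x -36..36, y -58..+52 mm, top at z = 28 mm) carries two fences 10 mm high: see seat.
- seat (a point): Point on the anvil's top, 28 mm above the table, where the middle of the blade's underside belongs, handle toward press +y; axes as the press. Inner fence faces: back x = +31 mm, side y = -48 mm, so the blade has 3 mm to each; front (-x) and left (+y) are open. With the arm up the stamp pad leaves 50 mm free above the anvil: bring the blade in from the +y side.
- press_hinge (a point): Middle of the arm's hinge, 85 mm above the table, at x = +100 mm of the press; the hinge line lies along the press's y.
- stamp_arm (a joint): Press arm angle, rad: 0 = fully up at a stop (sloping up 0.45 rad toward the robot), grows as it is pushed down; 0.45 = level. Its 40 mm round pad, 100 mm from the hinge, meets the blade at about 0.43. A spring lifts it: 1 to 2 N at the grip when up, 8 N when down. Let go when down it snaps up at several rad/s; it must rise slower than 1 rad/s (0.2 m/s at the grip).
- grip_mid (a point): Middle of the round wooden grip (24 mm thick, 80 mm long along the arm, at its free front end), 205 mm from the hinge; 174 mm above the table when up, 85 mm when level. It moves on an arc about the hinge in the press's x-z plane. Pinch it from above (fingers closing along the press's y) or push on its top. The arm itself is 24 x 24 mm.
- riser: Fixed low wooden riser, 110 deep (x) x 124 wide (y) x 52 mm high, open at front and back: side boards 12 mm thick (inner width 100 mm), roof board with its underside 40 mm above the table. Origin on the table below its middle; its front is -x. A glazed tile is fixed on top.
- paddle: Loose wooden paddle, 200 mm long, 0.1 kg, flat on the table, its handle under the riser, its blade sticking out in front. Origin at the underside of the blade's middle; +x along the handle, z up. Blade 90 (x) x 56 (y) x 16 mm; handle 20 wide x 14 mm thick, to x = 155 mm, undersides level. Balances 30 mm from the blade's middle toward the handle, so it lies stably on the anvil.
- blade (a point): Middle of the paddle's blade, 8 mm above its underside.
- handle (a point): On the paddle's handle, 105 mm from the blade's middle, 7 mm above the underside: where to take it.
- bottle: Bystander: ribbed cone bottle, 113 mm across, 227 mm high, between riser and press at the back; origin under its middle. Leave alone.
- bowl: Bystander: round tea bowl, 120 mm across, 76 mm high, at the left; origin under its middle. Leave alone.
- mug: Bystander: pale mug with a dark rim, 119 x 105 mm, 94 mm high, at the right; origin under its middle. Leave alone.
There are look-alikes about, which are no part of the job. Leave any purple look-alike of the paddle alone.

How it is judged:
On the way, in this order (a step that is already met when the one before it is completed fails the run):
1. the paddle lies flat on the table, out from under the riser and clear of the press, and is let go (horizontal distance between handle and riser above 0.085 m and horizontal distance between blade and seat above 0.1 m and height (world z) of each of blade, handle below 0.012 m and contact force between the fingers and paddle below 0.1 N and linear speed of paddle below 0.02 m/s), for 0.2 s.
2. the blade lies squarely on the anvil by the fences, and the paddle is let go (x of blade in the frame of seat between -0.01 and 0.01 m and y of blade in the frame of seat between -0.012 and 0.012 m and z of blade in the frame of seat between 0.004 and 0.0115 m and y of handle in the frame of seat above 0.08 m and angle between the x axis of paddle and the y axis of press, either way round below 0.14 rad and contact force between the fingers and paddle below 0.1 N and linear speed of paddle below 0.02 m/s), for 0.2 s.
3. with the blade there, the arm is pushed all the way down onto it (x of blade in the frame of seat between -0.01 and 0.01 m and y of blade in the frame of seat between -0.012 and 0.012 m and z of blade in the frame of seat between 0.004 and 0.0115 m and y of handle in the frame of seat above 0.08 m and angle between the x axis of paddle and the y axis of press, either way round below 0.14 rad and value of joint stamp_arm above 0.41 rad), for 0.2 s.
At the end, for the whole second after the job is handed in: The blade's middle lies on the anvil within 10 mm (press x) and 12 mm (press y) of the seat, the handle out at the open (+y) side, square to within 0.14 rad, the paddle at rest and let go; the press arm is back up, within 0.04 rad of its upper stop (all of step 2 and value of joint stamp_arm below 0.04 rad); the robot touches nothing.
It fails at once if the press arm springs up faster than 1 rad/s (velocity of joint stamp_arm below -1 rad/s).
It fails at once if the bottle is shifted by more than 25 mm or tipped (distance of bottle from where it was at the start of the episode above 0.025 m or angle between bottle's own z axis and vertical above 0.3 rad).
It fails at once if the bowl is shifted by more than 25 mm or tipped (distance of bowl from where it was at the start of the episode above 0.025 m or angle between bowl's own z axis and vertical above 0.3 rad).
It fails at once if the mug is shifted by more than 25 mm or tipped (distance of mug from where it was at the start of the episode above 0.025 m or angle between mug's own z axis and vertical above 0.3 rad).
It also fails if it takes over 72 s, if anything falls off the work surface, if the arm or the gripper's body presses on something with over 40 N, if the wrist force passes 120 N, or if a joint passes its speed limit or range.

### The arm

A 7-joint arm with a two-finger parallel gripper is mounted at the origin on the work surface; the furniture and walls round the work are solid. World frame = base frame: x ahead of the robot, y to its left, z up, the work surface at z = 0. Lengths are in m, angles in rad, forces in N, time in s.
With the tool pointing down it reaches from about 0.4 to 0.875 m from the base axis. Payload 6.5 kg.
Tool frame: the origin (TCP) lies on the centre line of the jaws, within the pads' length; the fingertips stand 8 mm ahead of it and the grasp point (between the pads) lies 11 mm behind it; z points along the fingers, y is the line along which they close (so a half turn about z gives the same grasp; the last joint's range is limited). The gripper opens to 85 mm and grips with 20 to 120 N. Pads are 22 mm wide; open, the fingers measure 114 mm over their backs; the gripper's body (76 mm by 85 mm) begins 54 mm behind the grasp point. The pads swing forward as they close: fully open they stand 13 mm farther back than shut.
Start: joints at [-1.289, 0.536, -0.004, 1.538, 0.003, 1.067, -0.071], TCP at [0.222, 0.611, 0.239] pointing down, gripper open.
Joint ranges: [-2.7, 2.7], [-0.37, 2.16], [-1.27, 1.26], [0.24, 2.4], [-1.31, 4.45], [0.19, 1.91], [-2.76, 2.76]. Speed limits (rad/s): [2.39, 2.39, 3.14, 3.14, 3.14, 3.14, 3.14].

### API

Orientations are given as [roll, pitch, yaw] about the fixed x, y, z axes, in that order (R = Rz(yaw) Ry(pitch) Rx(roll)).
In Python, from plant import ctrl gives the robot as it stands.
- The arm moves only by the tool play_rows, never from a script. Its arguments are lists of equal length, an entry for each row: "turn": the turn, a rotation vector about the tool's x, y, z in rad, a list of three; "translation": the shift along the tool's x, y, z in mm, a list of three; "grip": the opening, from -1 (shut) to 1 (fully open). A call has exactly 8 rows; each row shifts and turns the commanded pose from where the row before left it, along the tool's axes as they then stand; what a row does not reach is not made up. A row lasts 1/12 s, in which the tool goes at most 41.7 mm and 7.16 degrees, less where a joint would pass 70% of its speed; a pose out of reach is approached as far as the arm can. A call with a gripper value outside its range is refused whole. The fingers move at their own pace and stop on an object; "force" is the grip in N (left out, the last holds). Time passes only in rows, so rows that do not move let the fingers close, or fill a call up. It gives the time, the measured TCP pose, the force, the opening and the grip force at its end, in the units of the state.
- ctrl.sense(): the state, without advancing time (a new reading comes with each control period).
- ctrl.get_image(name): name is "scene" or "side" or "wrist"; returns a dict with "color" (420x560x3 uint8, red, green, blue), "mtx" (3x3 intrinsics, pixels), "k1" (the pictures are not rectified: a ray, as slopes to the right and down, at radius r is drawn at 1 + k1 r^2 times it, then the intrinsics apply), "R" (3x3) and "t" (3): a world point X has camera coordinates R X + t. Camera axes: x right, y down, z forward; pixel columns grow to the right and rows downward; lengths in m; the calibration is good to about 2 mm. A picture is of the moment at which its call begins. There is no depth.
- ctrl.hand_in(): hands the job in; it is judged then, once.
The state is a dict: "t": time; "joint_positions": joint angles; "joint_vel": joint speeds; "joint_torque": joint torques, N m; "eef_pos": TCP position; "orientation": TCP orientation; "ft_force": force on the tool from outside, world axes, zero at the start; "torque": the same for the moment, N m; "finger_gap": finger opening in m; "gripper_force": force on a finger pad.
Only numpy, scipy, OpenCV 4.12 (cv2) and the standard library are available. Lean on these libraries where they do the work, as an engineer would, in place of code of your own. Each camera call takes 0.05 s, during which the arm holds its last target. There are 200 camera calls.

## Working session

There is one attempt and no reset: what is moved stays moved. The work goes in short steps, Python scripts to look and compute and a tool call to move; the robot and the scene stay as the last step left them, time stands still between calls to the robot, and variables do not carry over. Pictures are saved under pics/ and viewed, at most 10 in all, crops included, and the job is handed in when it is done.

Besides the shell and the picture viewer there is one more tool, called after "Emit:" as name(argument=value, ...) on one line, values as JSON. play_rows: Moves the arm, as the interface text tells. Its arguments: {"type":"object","properties":{"turn":{"type":"array","items":{"type":"array","items":{"type":"number"}}},"translation":{"type":"array","items":{"type":"array","items":{"type":"number"}}},"grip":{"type":"array","items":{"type":"number"}},"force":{"type":"number"}},"required":["turn","translation","grip"]}

```bash
mkdir -p pics; ls; cat > h.py <<'E'
import numpy as np, cv2, pickle
from scipy.spatial.transform import Rotation as Ro
from plant import ctrl
def snap(n,tag):
    d=ctrl.get_image(n); pickle.dump({k:(np.array(v) if k!='name' else v) for k,v in d.items()},open(f'pics/{tag}.pkl','wb'))
    cv2.imwrite(f'pics/{tag}.png',np.asarray(d['color'])[:,:,::-1]); return d
def load(tag): return pickle.load(open(f'pics/{tag}.pkl','rb'))
def ray(d,uv):
    K=np.array(d['mtx']);k=float(d['k1']);p=(np.array(uv,float)-K[:2,2])/[K[0,0],K[1,1]]
    s=p.copy()
    for _ in range(30): s=p/(1+k*(s@s))
    R=np.array(d['R']);t=np.array(d['t']);return -R.T@t, R.T@np.r_[s,1]
def onz(d,uv,z):
    o,v=ray(d,uv);return o+v*(z-o[2])/v[2]
def tri(*dp):
    A=np.zeros((3,3));b=np.zeros(3);L=[]
    for d,uv in dp:
        o,v=ray(d,uv);v=v/np.linalg.norm(v);P=np.eye(3)-np.outer(v,v);A+=P;b+=P@o;L.append((P,o))
    X=np.linalg.solve(A,b);return X,[float(np.linalg.norm(P@(X-o))) for P,o in L]
def proj(d,X):
    c=np.array(d['R'])@np.array(X)+np.array(d['t']);s=c[:2]/c[2];s=s*(1+float(d['k1'])*(s@s));K=np.array(d['mtx']);return s*[K[0,0],K[1,1]]+K[:2,2]
E
python3 - <<'E'
from h import *
for n in ['scene','side','wrist']:
    d=snap(n,n+'0');print(n,-np.array(d['R']).T@d['t'],np.array(d['R'])[2],float(d['k1']),d['mtx'][0])
a=[cv2.imread(f'pics/{n}0.png') for n in('scene','side')]
s=ctrl.sense();print(s['eef_pos'],s['orientation'],s['t'],s['finger_gap'])
E
```

```text
pics
scene [-0.49402158 -0.62747273  0.99126753] [ 0.68692381  0.40944846 -0.60040623] -0.19595317751581381 [530.13104554   0.         278.73343276]
side [-0.34051682  1.25989725  0.69708517] [ 0.51645488 -0.7850102  -0.34210136] -0.11250395743589212 [509.11912252   0.         280.21534511]
wrist [0.14395146 0.63893471 0.37219564] [ 0.30401633 -0.11193211 -0.94606832] -0.08718944638305756 [349.79403417   0.         279.1811154 ]
[0.22139405 0.61064264 0.23863046] [-3.14027535e+00  1.05618956e-04  2.79383994e+00] 0.15 0.08544952493330696
```

View pics/scene0.png

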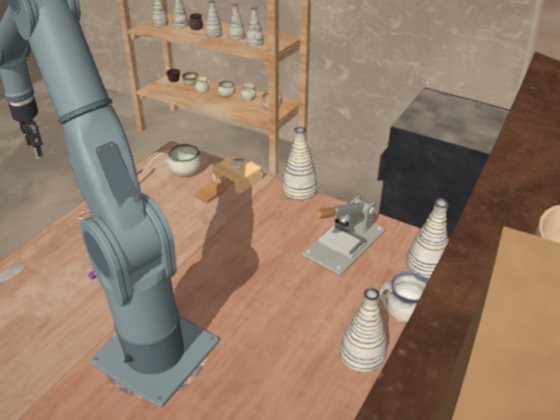

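View pics/side0.png

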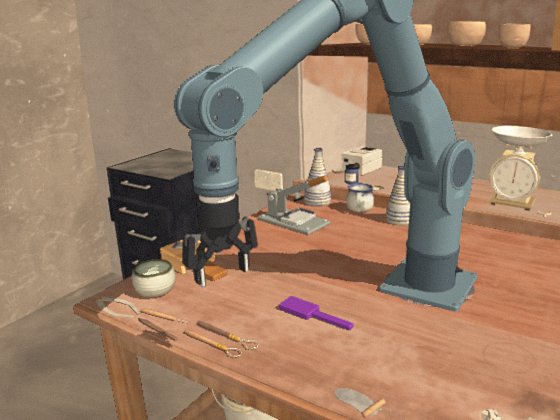

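Candidates for the paddle:
- The orange-brown blade in front of the riser, at scene (210,190) and side (213,271).
- The purple look-alike, at scene (93,273) and side (315,312).
- The wooden tools, at side (215,345).

I choose the brown one under the riser and check it close up.

```bash
python3 - <<'E'
from h import *
def c(t,x,y,w,h,W=400,H=300): return cv2.resize(cv2.imread(f'pics/{t}.png')[y:y+h,x:x+w],(W,H),interpolation=cv2.INTER_CUBIC)
m=np.vstack([np.hstack([c('scene0',185,145,100,75),c('scene0',295,190,100,75)]),np.hstack([c('side0',240,165,100,75),c('wrist0',0,0,560,420)])])
cv2.imwrite('pics/m1.png',m)
E
```

```text
(no output)
```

View pics/m1.png

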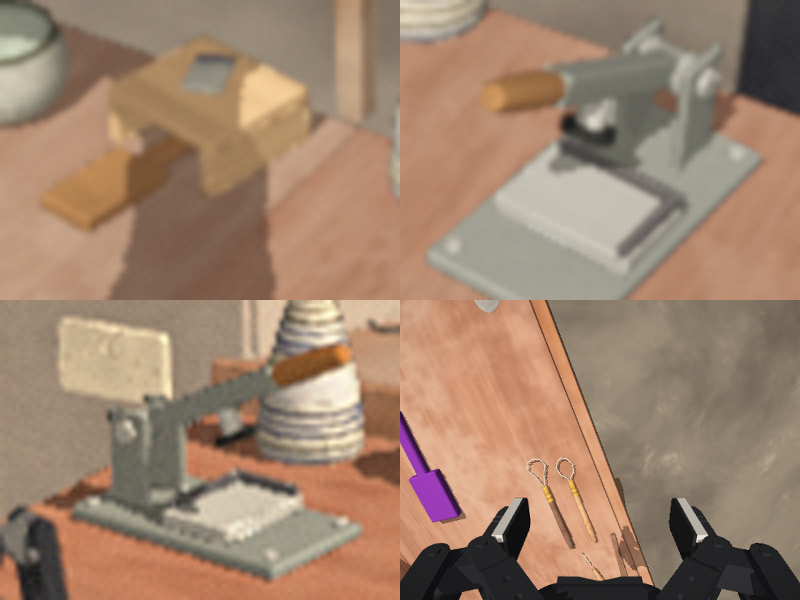

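The close crop confirms the brown blade in front of the riser (corners at scene (195.5,194.5) and (207.5,200.5)), and the press is clear. Now coarse positions.

```bash
python3 - <<'E'
from h import *
s=load('scene0');d=load('side0')
f=lambda q,x,y:(q[0]+x/4,q[1]+y/4)
A=(185,145);B=(295-100,190);C=(240,165-75)
for n,p,z in [('blade tipL',(42,198),.016),('tipR',(90,222),.016),('rise FL',(108,95),.052),('FR',(205,150),.052),('BR',(310,98),.052),('BL',(205,38),.052)]:
    print(n,onz(s,f(A,*p),z).round(3))
for n,p,z in [('base F',(428,258),.014),('base BR',(762,158),.014),('anv FL',(497,200),.028),('anv FR',(630,270),.028),('anv corner BR',(685,200),.038),('anv BL',(560,140),.038),('grip end',(490,97),.17),('grip root',(562,86),.16)]:
    print(n,onz(s,f(B,*p),z).round(3))
for n,p,z in [('base near',(275,577),.014),('base front',(360,528),.014),('base back',(77,515),.014),('anv near back',(168,518),.028),('anv near front',(225,540),.028),('anv front far',(300,500),.028),('cnr',(238,475),.038)]:
    print('side',n,onz(d,f(C,*p),z).round(3))
print(tri((s,f(B,490,97)),(d,f(C,348,355))),tri((s,f(B,562,86)),(d,f(C,276,375))))
E
```

```text
blade tipL [0.53  0.288 0.016]
tipR [0.523 0.236 0.016]
rise FL [0.633 0.296 0.052]
FR [0.608 0.184 0.052]
BR [0.712 0.152 0.052]
BL [0.745 0.278 0.052]
base F [ 0.458 -0.134  0.014]
base BR [ 0.675 -0.292  0.014]
anv FL [ 0.521 -0.153  0.028]
anv FR [ 0.503 -0.263  0.028]
anv corner BR [ 0.577 -0.27   0.038]
anv BL [ 0.592 -0.167  0.038]
grip end [ 0.457 -0.174  0.17 ]
grip root [ 0.503 -0.203  0.16 ]
side base near [ 0.45  -0.112  0.014]
side base front [ 0.439 -0.246  0.014]
side base back [ 0.679 -0.147  0.014]
side anv near back [ 0.582 -0.152  0.028]
side anv near front [ 0.512 -0.133  0.028]
side anv front far [ 0.502 -0.248  0.028]
side cnr [ 0.57  -0.254  0.038]
(array([ 0.42422631, -0.18907405,  0.19523776]), [0.0026295415004577694, 0.002629541500457587]) (array([ 0.5009718 , -0.20352027,  0.16042121]), [0.0008755183970356638, 0.0008755183970356002])
```

```bash
cat >> h.py <<'E'
def plan(p,psi,roll=np.pi,pitch=0):
    """turn (rotvec in tool axes) first, then shift in mm along the turned tool axes"""
    s=ctrl.sense();R0=Ro.from_euler('xyz',s['orientation']);R1=Ro.from_euler('xyz',[roll,pitch,psi])
    rv=(R0.inv()*R1).as_rotvec();d=R1.inv().apply(np.array(p)-s['eef_pos'])*1e3
    print('t',round(s['t'],2),'pos',np.round(s['eef_pos'],4),'rpy',np.round(s['orientation'],3),'gap',round(s['finger_gap'],4),'F',np.round(s['ft_force'],1),'q',np.round(s['joint_positions'],2));print('turn',rv.round(4),'shift',d.round(1))
E
python3 - <<'E'
from h import *
plan([.575,.26,.24],2.98)
E
```

```text
t 0.15 pos [0.2214 0.6106 0.2386] rpy [-3.14   0.     2.794] gap 0.0854 F [-0.5  0.5  0.9] q [-1.29  0.54 -0.    1.54  0.    1.07 -0.07]
turn [-0.0013 -0.     -0.1862] shift [-405.4 -289.2   -1.4]
```

Emit:
play_rows(turn=[[0, 0, -0.093], [0, 0, -0.093], [0, 0, 0], [0, 0, 0], [0, 0, 0], [0, 0, 0], [0, 0, 0], [0, 0, 0]], translation=[[0, 0, 0], [0, 0, 0], [-30, -22, 0], [-32, -23, 0], [-32, -23, 0], [-32, -23, 0], [-32, -23, 0], [-32, -23, 0]], grip=[1, 1, 1, 1, 1, 1, 1, 1], force=40)

```text
t: 0.82
eef_pos: [0.388, 0.4436, 0.2392]
orientation: [-3.141, -0.0, 2.98]
ft_force: [0.8, 0.6, -0.3]
finger_gap: 0.0853
gripper_force: 0.0
```

Emit:
play_rows(turn=[[0, 0, 0], [0, 0, 0], [0, 0, 0], [0, 0, 0], [0, 0, 0], [0, 0, 0], [0, 0, 0], [0, 0, 0]], translation=[[-32, -23, 0], [-32, -23, 0], [-32, -23, 0], [-32, -23, 0], [-32, -23, 0], [-32, -23, 0], [-20, -12, 0], [0, 0, 0]], grip=[1, 1, 1, 1, 1, 1, 1, 1])

```text
t: 1.48
eef_pos: [0.5766, 0.2561, 0.2391]
orientation: [-3.138, 0.003, 2.971]
ft_force: [-0.3, -0.6, 0.1]
finger_gap: 0.0856
gripper_force: 0.0
```

```bash
python3 - <<'E'
from h import *
plan([.575,.26,.24],2.98)
snap('wrist','wrist1');snap('side','side1')
a=cv2.imread('pics/wrist1.png');b=cv2.resize(cv2.imread('pics/side1.png')[150:330,150:390],(240,180))
m=np.zeros((420,800,3),np.uint8);m[:,:560]=a;m[:180,560:]=b
cv2.imwrite('pics/m2.png',m)
E
```

```text
t 1.48 pos [0.5766 0.2561 0.2391] rpy [-3.138e+00  3.000e-03  2.971e+00] gap 0.0856 F [-0.3 -0.6  0.1] q [-0.54  0.5   0.08  1.6  -0.04  1.04  0.94]
turn [-0.0033  0.0032 -0.0094] shift [ 2.2  3.6 -0.9]
```

View pics/m2.png

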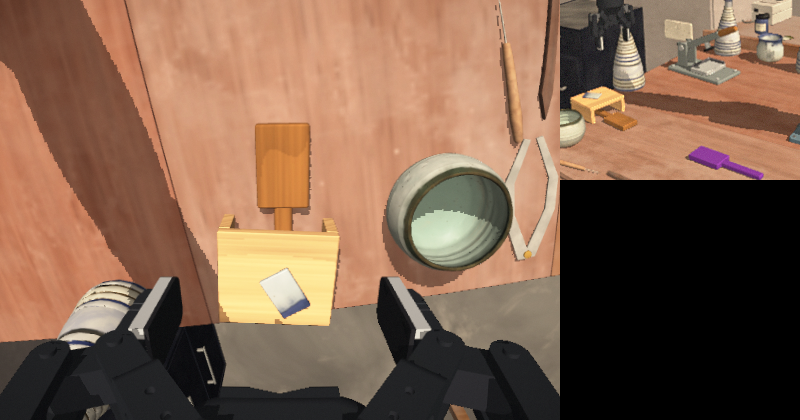

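The wrist picture shows the blade at corners (256,124), (309,123), (311,208), (257,208), the handle going under the riser, the riser roof at (218,231)–(330,325), and the bowl at the right.

```bash
python3 - <<'E'
from h import *
d=load('wrist1')
P=[onz(d,p,.016) for p in [(256,124),(309.5,123),(311,207),(257.5,208)]]
for p in P: print(p.round(4))
c=sum(P)/4;ax=(P[2]+P[3]-P[0]-P[1])/2;print('blade c',c,'yaw',np.arctan2(ax[1],ax[0]),np.linalg.norm(ax),np.linalg.norm(P[1]-P[0]))
Q=[onz(d,p,.052) for p in [(218,231),(340,235),(330,325),(219,323)]]
print(np.round(Q,3),sum(Q)/4)
b=onz(d,(388,212),.05);print('bowl edge',b)
s=load('side1')
cv2.imwrite('pics/sc.png',cv2.resize(s['color'][215:290,160:260,::-1],(800,600),interpolation=cv2.INTER_CUBIC))
for p in P: print(proj(s,p),8*(proj(s,p)-[160,215]))
plan([c[0]-.005,c[1],.09],np.arctan2(ax[1],ax[0])+np.pi)
E
```

```text
[0.5241 0.2408 0.016 ]
[0.5323 0.2937 0.016 ]
[0.6203 0.2825 0.016 ]
[0.6117 0.2255 0.016 ]
blade c [0.57210701 0.26062585 0.016     ] yaw -0.15005160950246105 0.08881750995887341 0.05351008847247363
[[0.617 0.187 0.052]
 [0.642 0.306 0.052]
 [0.748 0.283 0.052]
 [0.725 0.162 0.052]] [0.68306376 0.23429775 0.052     ]
bowl edge [0.62644528 0.35570007 0.05      ]
[226.20772342 270.32523433] [529.66178733 442.60187464]
[212.3989645  277.03446457] [419.19171602 496.27571658]
[191.93424407 268.25572718] [255.47395257 426.04581746]
[206.72679889 261.52154265] [373.81439115 372.17234117]
t 1.58 pos [0.5724 0.2621 0.2388] rpy [-3.141e+00 -1.000e-03  2.978e+00] gap 0.0852 F [-0.2  1.1 -0.6] q [-0.55  0.5   0.07  1.6  -0.04  1.04  0.94]
turn [-0.0004 -0.0006 -0.014 ] shift [  5.   -2.3 148.8]
```

View pics/sc.png

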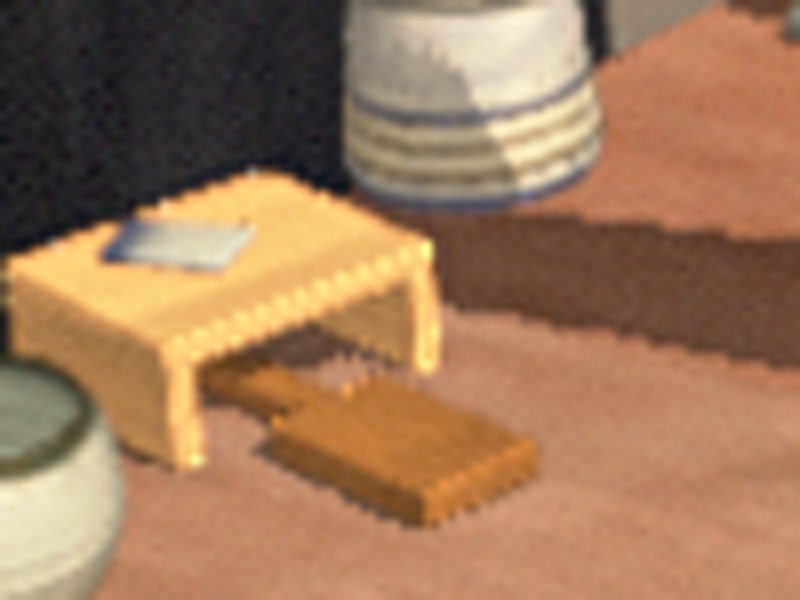

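```bash
python3 - <<'E'
from h import *
d=load('wrist1');s=load('side1')
for a,b in [((256,124),(540,447)),((309.5,123),(425,490)),((311,207),(270,435)),((257.5,208),(370,378))]:
    print(tri((d,a),(s,(160+b[0]/8,215+b[1]/8))))
plan([.562,.2622,.010],np.pi-.15)
E
```

```text
(array([0.52291869, 0.23946394, 0.01378405]), [0.001827037591598929, 0.0018270375915990724])
(array([0.53122932, 0.29294612, 0.01849397]), [0.000965267486082809, 0.0009652674860829463])
(array([0.6188589 , 0.28092097, 0.0127417 ]), [0.002981682726243694, 0.0029816827262435096])
(array([0.61313495, 0.22544999, 0.01309731]), [0.000587388911091983, 0.0005873889110918076])
t 1.58 pos [0.5724 0.2621 0.2388] rpy [-3.141e+00 -1.000e-03  2.978e+00] gap 0.0852 F [-0.2  1.1 -0.6] q [-0.55  0.5   0.07  1.6  -0.04  1.04  0.94]
turn [-0.0004 -0.0006 -0.014 ] shift [ 10.3  -1.5 228.8]
```

Height confirmed (top about 15 mm). I descend and close.

Emit:
play_rows(turn=[[0, 0, -0.014], [0, 0, 0], [0, 0, 0], [0, 0, 0], [0, 0, 0], [0, 0, 0], [0, 0, 0], [0, 0, 0]], translation=[[5, -0.5, 20], [5, -1, 30], [0, 0, 35], [0, 0, 35], [0, 0, 35], [0, 0, 30], [0, 0, 15], [0, 0, 10]], grip=[1, 1, 1, 1, 1, 1, 1, 1])

```text
t: 2.25
eef_pos: [0.5589, 0.2644, 0.0267]
orientation: [-3.14, -0.004, 2.997]
ft_force: [-0.3, 0.2, 0.2]
finger_gap: 0.0853
gripper_force: 0.0
```

Emit:
play_rows(turn=[[0, 0, 0], [0, 0, 0], [0, 0, 0], [0, 0, 0], [0, 0, 0], [0, 0, 0], [0, 0, 0], [0, 0, 0]], translation=[[0, 0, 8], [0, 0, 6], [0, 0, 4], [0, 0, 0], [0, 0, 0], [0, 0, 0], [0, 0, 0], [0, 0, 0]], grip=[1, 1, 0.8, 0.2, -0.2, -0.4, -0.5, -0.5])

```text
t: 2.92
eef_pos: [0.5627, 0.2636, 0.0124]
orientation: [3.141, 0.001, 2.994]
ft_force: [-0.4, -0.2, 6.6]
finger_gap: 0.0548
gripper_force: 42.8
```

Emit:
play_rows(turn=[[0, 0, 0], [0, 0, 0], [0, 0, 0], [0, 0, 0], [0, 0, 0], [0, 0, 0], [0, 0, 0], [0, 0, 0]], translation=[[0, 0, 0], [0, 0, 0], [0, 0, 0], [0, 0, 0], [0, 0, 0], [0, 0, 0], [0, 0, 0], [0, 0, 0]], grip=[-0.5, -0.5, -0.5, -0.5, -0.5, -0.5, -0.5, -0.5])

```text
t: 3.58
eef_pos: [0.5627, 0.2635, 0.0123]
orientation: [3.141, 0.001, 2.994]
ft_force: [-0.2, -0.6, 6.2]
finger_gap: 0.0549
gripper_force: 42.8
```

Emit:
play_rows(turn=[[0, 0, 0], [0, 0, 0], [0, 0, 0], [0, 0, 0], [0, 0, 0], [0, 0, 0], [0, 0, 0], [0, 0, 0]], translation=[[0, 0, -3], [10, 0, 0], [15, 0, 0], [20, 0, 0], [20, 0, 0], [20, 0, 0], [20, 0, 0], [20, 0, 0]], grip=[-0.5, -0.5, -0.5, -0.5, -0.5, -0.5, -0.5, -0.5])

```text
t: 4.25
eef_pos: [0.4363, 0.2815, 0.0142]
orientation: [-3.141, -0.001, 2.994]
ft_force: [0.2, -0.2, -0.9]
finger_gap: 0.0547
gripper_force: 42.2
```

Emit:
play_rows(turn=[[0, 0, 0], [0, 0, 0], [0, 0, 0], [0, 0, 0], [0, 0, 0], [0, 0, 0], [0, 0, 0], [0, 0, 0]], translation=[[20, 0, 0], [15, 0, 0], [5, 0, 0], [0, 0, 2], [0, 0, 1], [0, 0, 0], [0, 0, 0], [0, 0, 0]], grip=[-0.5, -0.5, -0.5, -0.5, -0.5, -0.5, 0, 0.6])

```text
t: 4.92
eef_pos: [0.3993, 0.2877, 0.0118]
orientation: [3.141, 0.0, 2.994]
ft_force: [1.0, -0.0, 0.6]
finger_gap: 0.065
gripper_force: 0.0
```

Emit:
play_rows(turn=[[0, 0, 0], [0, 0, 0], [0, 0, 0], [0, 0, 0], [0, 0, 0], [0, 0, 0], [0, 0, 0], [0, 0, 0]], translation=[[0, 0, 0], [0, 0, 0], [0, 0, 0], [0, 0, 0], [0, 0, -10], [0, 0, -20], [0, 0, -30], [0, 0, -35]], grip=[1, 1, 1, 1, 1, 1, 1, 1])

```text
t: 5.58
eef_pos: [0.3978, 0.2866, 0.1069]
orientation: [-3.139, -0.002, 2.994]
ft_force: [-0.0, 0.1, 0.7]
finger_gap: 0.0854
gripper_force: 0.0
```

Emit:
play_rows(turn=[[0, 0, 0], [0, 0, 0], [0, 0, 0], [0, 0, 0], [0, 0, 0], [0, 0, 0], [0, 0, 0], [0, 0, 0]], translation=[[-10, 0, -35], [-20, 0, -35], [-20, 0, -30], [-20, 0, -15], [-10, 0, 0], [0, 0, 0], [0, 0, 0], [0, 0, 0]], grip=[1, 1, 1, 1, 1, 1, 1, 1])

```text
t: 6.25
eef_pos: [0.4758, 0.2754, 0.2197]
orientation: [-3.139, -0.003, 2.995]
ft_force: [-0.4, -0.3, -0.1]
finger_gap: 0.086
gripper_force: 0.0
```

```bash
python3 - <<'E'
from h import *
plan([.5,.27,.2],-.15)
snap('wrist','wrist2');snap('side','side2');snap('scene','scene2')
a=cv2.imread('pics/wrist2.png');b=cv2.resize(cv2.imread('pics/side2.png')[220:340,200:360],(240,180))
c=cv2.resize(cv2.imread('pics/scene2.png')[130:310,120:360],(240,180))
m=np.zeros((420,800,3),np.uint8);m[:,:560]=a;m[:180,560:]=b;m[180:360,560:]=c
cv2.imwrite('pics/m3.png',m)
E
```

```text
t 6.25 pos [0.4758 0.2754 0.2197] rpy [-3.139e+00 -3.000e-03  2.995e+00] gap 0.086 F [-0.4 -0.3 -0.1] q [-0.69  0.39  0.1   1.83 -0.05  0.93  0.86]
turn [ 0.0049 -0.0034 -3.1384] shift [24.8  1.8 19.7]
```

View pics/m3.png

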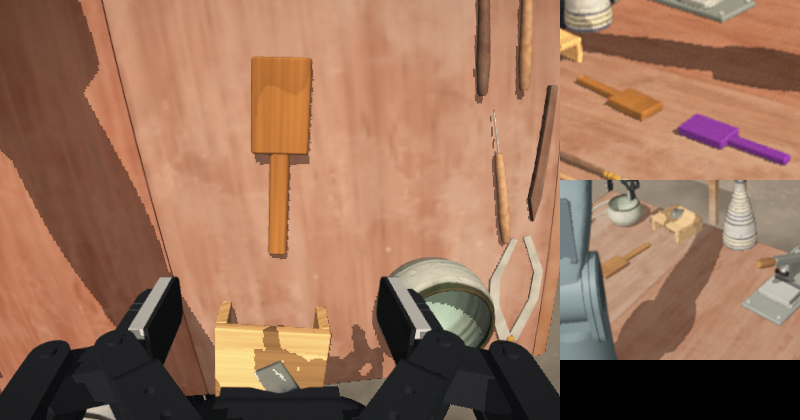

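The paddle lies flat and free: blade corners at (252,57), (312,58), (309,153), (251,153), handle end at (278,255). I compute the handle and turn the tool half round for the re-grasp.

```bash
python3 - <<'E'
from h import *
d=load('wrist2')
P=[onz(d,p,.016) for p in [(252,57),(312,58),(309.5,153),(251,153)]]
c=sum(P)/4;e=onz(d,(278.5,254),.014);r=onz(d,(279.5,160),.014)
for a in (e-r,e-c,P[2]+P[3]-P[0]-P[1]): print('yaw',np.arctan2(a[1],a[0]),np.linalg.norm(a[:2]))
print(c,e,r)
y=np.arctan2(*(e-c)[[1,0]]);h=c+.105*np.r_[np.cos(y),np.sin(y),0];print('handle',h)
plan([h[0],h[1],.15],y)
E
```

```text
yaw -0.15743723159016765 0.10183621013136145
yaw -0.16374210780635925 0.1526989536358989
yaw -0.16462343860729978 0.1742885969690139
[0.40858815 0.28663092 0.016     ] [0.55924463 0.26173925 0.014     ] [0.4586679  0.27770591 0.014     ]
handle [0.51218369 0.26951472 0.016     ]
t 6.4 pos [0.4764 0.2758 0.2203] rpy [-3.140e+00 -2.000e-03  2.995e+00] gap 0.0852 F [ 0.8 -0.7  0.3] q [-0.69  0.39  0.1   1.83 -0.05  0.93  0.86]
turn [ 3.1000e-03 -2.2000e-03 -3.1243e+00] shift [36.4  0.3 70.3]
```

Emit:
play_rows(turn=[[0, 0, 0.12], [0, 0, 0.12], [0, 0, 0.12], [0, 0, 0.12], [0, 0, 0.12], [0, 0, 0.12], [0, 0, 0.12], [0, 0, 0.12]], translation=[[0, 0, 0], [0, 0, 0], [0, 0, 0], [0, 0, 0], [0, 0, 0], [0, 0, 0], [0, 0, 0], [0, 0, 0]], grip=[1, 1, 1, 1, 1, 1, 1, 1])

```text
t: 7.07
eef_pos: [0.477, 0.2758, 0.2207]
orientation: [-3.14, -0.0, 2.029]
ft_force: [-0.5, -0.2, -0.1]
finger_gap: 0.0854
gripper_force: 0.0
```

Emit:
play_rows(turn=[[0, 0, 0.12], [0, 0, 0.12], [0, 0, 0.12], [0, 0, 0.12], [0, 0, 0.12], [0, 0, 0.12], [0, 0, 0.12], [0, 0, 0.12]], translation=[[0, 0, 0], [0, 0, 0], [0, 0, 0], [0, 0, 0], [0, 0, 0], [0, 0, 0], [0, 0, 0], [0, 0, 0]], grip=[1, 1, 1, 1, 1, 1, 1, 1])

```text
t: 7.73
eef_pos: [0.477, 0.2758, 0.2207]
orientation: [-3.141, 0.001, 1.069]
ft_force: [0.6, -0.1, 0.1]
finger_gap: 0.0849
gripper_force: 0.0
```

Emit:
play_rows(turn=[[0, 0, 0.12], [0, 0, 0.12], [0, 0, 0.12], [0, 0, 0.12], [0, 0, 0.12], [0, 0, 0.12], [0, 0, 0.12], [0, 0, 0.12]], translation=[[0, 0, 0], [0, 0, 0], [0, 0, 0], [0, 0, 0], [0, 0, 0], [0, 0, 0], [0, 0, 0], [0, 0, 0]], grip=[1, 1, 1, 1, 1, 1, 1, 1])

```text
t: 8.4
eef_pos: [0.477, 0.2758, 0.2208]
orientation: [3.141, 0.001, 0.109]
ft_force: [0.2, -0.1, 0.2]
finger_gap: 0.0855
gripper_force: 0.0
```

```bash
python3 - <<'E'
from h import *
plan([.5,.27,.1],-.14)
E
```

```text
t 8.4 pos [0.477  0.2758 0.2208] rpy [3.141e+00 1.000e-03 1.090e-01] gap 0.0855 F [ 0.2 -0.1  0.2] q [-1.18  0.48  0.77  1.85 -0.4   0.97 -1.7 ]
turn [0.0004 0.0011 0.2486] shift [ 23.6   2.6 120.8]
```

Emit:
play_rows(turn=[[0, 0, 0.09], [0, 0, 0.09], [0, 0, 0.091], [0, 0, 0], [0, 0, 0], [0, 0, 0], [0, 0, 0], [0, 0, 0]], translation=[[0, 0, 0], [0, 0, 0], [0, 0, 10], [18, 0, 25], [18, 0, 35], [0, 0, 35], [0, 0, 30], [0, 0, 20]], grip=[1, 1, 1, 1, 1, 1, 1, 1])

```text
t: 9.07
eef_pos: [0.5112, 0.2694, 0.0627]
orientation: [3.139, 0.004, -0.157]
ft_force: [-0.6, -0.0, 0.3]
finger_gap: 0.0852
gripper_force: 0.0
```

```bash
python3 - <<'E'
from h import *
plan([.5122,.2695,.011],-.162)
E
```

```text
t 9.07 pos [0.5112 0.2694 0.0627] rpy [ 3.139  0.004 -0.157] gap 0.0852 F [-0.6 -0.   0.3] q [-1.02  0.76  0.64  1.86 -0.66  0.74 -1.74]
turn [0.0029 0.0037 0.005 ] shift [ 1.  -0.3 51.7]
```

Emit:
play_rows(turn=[[0, 0, 0], [0, 0, 0], [0, 0, 0], [0, 0, 0], [0, 0, 0], [0, 0, 0], [0, 0, 0], [0, 0, 0]], translation=[[0, 0, 20], [0, 0, 15], [0, 0, 10], [0, 0, 6], [0, 0, 0], [0, 0, 0], [0, 0, 0], [0, 0, 0]], grip=[1, 1, 0.6, 0.2, -0.2, -0.5, -0.8, -1], force=70)

```text
t: 9.73
eef_pos: [0.5143, 0.2704, 0.0167]
orientation: [-3.14, -0.001, -0.157]
ft_force: [-0.8, -0.4, 0.5]
finger_gap: 0.0172
gripper_force: 68.5
```

Emit:
play_rows(turn=[[0, 0, 0], [0, 0, 0], [0, 0, 0], [0, 0, 0], [0, 0, 0], [0, 0, 0], [0, 0, 0], [0, 0, 0]], translation=[[0, 0, 0], [0, 0, 0], [0, 0, 0], [0, 0, 0], [0, 0, 0], [0, 0, 0], [0, 0, 0], [0, 0, 0]], grip=[-1, -1, -1, -1, -1, -1, -1, -1])

```text
t: 10.4
eef_pos: [0.5143, 0.2704, 0.0167]
orientation: [-3.14, -0.001, -0.157]
ft_force: [-1.7, -0.8, 6.1]
finger_gap: 0.0171
gripper_force: 68.8
```

Gap is only 17 mm and there is an upward force, so the grip is too high on the handle. I open, go lower, and close again.

Emit:
play_rows(turn=[[0, 0, 0], [0, 0, 0], [0, 0, 0], [0, 0, 0], [0, 0, 0], [0, 0, 0], [0, 0, 0], [0, 0, 0]], translation=[[0, 0, 0], [0, 0, 0], [0, 0, 0], [0, 0, 0], [0, 0, 0], [0, 0, 0], [0, 0, 0], [0, 0, 0]], grip=[-0.6, -0.2, 0, 0, 0, 0, 0, 0])

```text
t: 11.07
eef_pos: [0.5134, 0.27, 0.0152]
orientation: [3.142, 0.0, -0.157]
ft_force: [0.5, 0.1, -0.3]
finger_gap: 0.0427
gripper_force: 0.0
```

```bash
python3 - <<'E'
from h import *
plan([.5122,.2695,.010],-.162)
d=snap('wrist','wrist3');cv2.imwrite('pics/w3.png',cv2.resize(np.array(d['color'])[150:420,130:490,::-1],(800,600)))
E
```

```text
t 11.07 pos [0.5134 0.27   0.0152] rpy [ 3.142  0.    -0.157] gap 0.0427 F [ 0.5  0.1 -0.3] q [-0.97  0.84  0.57  1.86 -0.71  0.66 -1.69]
turn [0.     0.     0.0048] shift [-1.1  0.7  5.2]
```

View pics/w3.png

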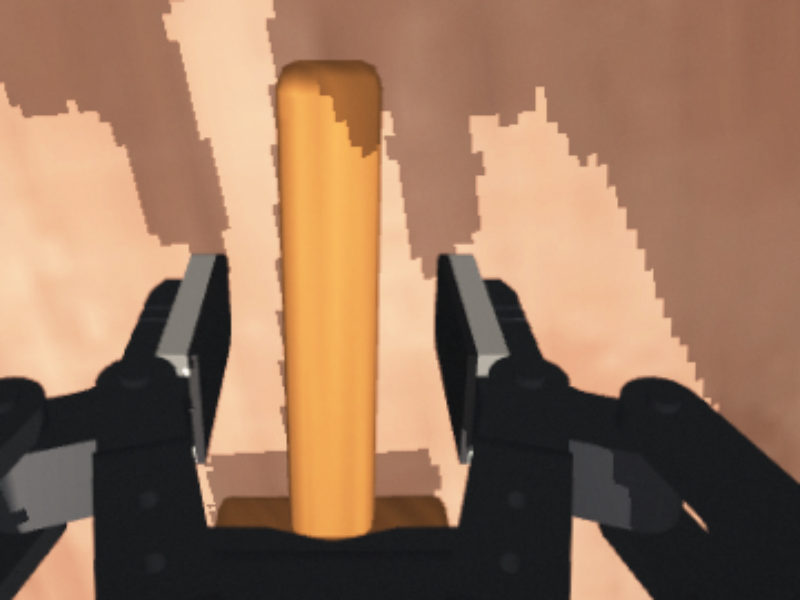

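The handle is centred between the pads and has rounded top edges. I go 6 mm lower.

Emit:
play_rows(turn=[[0, 0, 0], [0, 0, 0], [0, 0, 0], [0, 0, 0], [0, 0, 0], [0, 0, 0], [0, 0, 0], [0, 0, 0]], translation=[[0, 0, 3], [0, 0, 3], [0, 0, 0], [0, 0, 0], [0, 0, 0], [0, 0, 0], [0, 0, 0], [0, 0, 0]], grip=[0, 0, 0, -0.3, -0.6, -0.8, -1, -1])

```text
t: 11.78
eef_pos: [0.5136, 0.27, 0.0095]
orientation: [-3.141, -0.0, -0.157]
ft_force: [-1.2, -0.6, 2.7]
finger_gap: 0.018
gripper_force: 69.3
```

Emit:
play_rows(turn=[[0, 0, 0], [0, 0, 0], [0, 0, 0], [0, 0, 0], [0, 0, 0], [0, 0, 0], [0, 0, 0], [0, 0, 0]], translation=[[0, 0, 0], [0, 0, 0], [0, 0, 0], [0, 0, 0], [0, 0, 0], [0, 0, 0], [0, 0, 0], [0, 0, 0]], grip=[-1, -1, -1, -1, -1, -1, -1, -1])

```text
t: 12.45
eef_pos: [0.5136, 0.27, 0.0095]
orientation: [-3.141, -0.0, -0.157]
ft_force: [-1.2, -1.3, 4.8]
finger_gap: 0.0179
gripper_force: 69.5
```

```bash
python3 - <<'E'
from h import *
plan([.5122,.2695,.010],-.162)
E
```

```text
t 12.45 pos [0.5136 0.27   0.0095] rpy [-3.141 -0.    -0.157] gap 0.0179 F [-1.2 -1.3  4.8] q [-0.97  0.84  0.57  1.86 -0.72  0.65 -1.69]
turn [-0.0001 -0.0003  0.0047] shift [-1.3  0.7 -0.5]
```

Emit:
play_rows(turn=[[0, 0, 0], [0, 0, 0], [0, 0, 0], [0, 0, 0], [0, 0, 0], [0, 0, 0], [0, 0, 0], [0, 0, 0]], translation=[[0, 0, -10], [0, 0, -20], [0, 0, -35], [0, 0, -35], [0, 0, -35], [0, 0, -35], [0, 0, -35], [0, 0, -25]], grip=[-1, -1, -1, -1, -1, -1, -1, -1])

```text
t: 13.12
eef_pos: [0.514, 0.27, 0.2426]
orientation: [-3.14, -0.002, -0.158]
ft_force: [1.1, 1.3, -1.4]
finger_gap: 0.0178
gripper_force: 68.9
```

Emit:
play_rows(turn=[[0, 0, -0.1], [0, 0, -0.12], [0, 0, -0.12], [0, 0, -0.12], [0, 0, -0.12], [0, 0, -0.12], [0, 0, -0.12], [0, 0, -0.12]], translation=[[0, 0, 0], [0, 0, 0], [0, 0, 0], [0, 0, 0], [0, 0, 0], [0, 0, 0], [0, 0, 0], [0, 0, 0]], grip=[-1, -1, -1, -1, -1, -1, -1, -1])

```text
t: 13.78
eef_pos: [0.5131, 0.2699, 0.2395]
orientation: [-3.142, 0.0, 0.789]
ft_force: [-1.1, 0.2, -1.3]
finger_gap: 0.0182
gripper_force: 68.9
```

Emit:
play_rows(turn=[[0, 0, -0.12], [0, 0, -0.12], [0, 0, -0.12], [0, 0, -0.12], [0, 0, -0.12], [0, 0, -0.04], [0, 0, 0], [0, 0, 0]], translation=[[0, 0, 0], [0, 0, 0], [0, 0, 0], [0, 0, 0], [0, 0, 0], [-20, -2, 0], [-35, -4, 0], [-35, -4, 0]], grip=[-1, -1, -1, -1, -1, -1, -1, -1])

```text
t: 14.45
eef_pos: [0.4889, 0.1823, 0.2393]
orientation: [3.142, 0.0, 1.425]
ft_force: [1.3, -0.4, -0.4]
finger_gap: 0.0182
gripper_force: 68.9
```

Emit:
play_rows(turn=[[0, 0, 0], [0, 0, 0], [0, 0, 0], [0, 0, 0], [0, 0, 0], [0, 0, 0], [0, 0, 0], [0, 0, 0]], translation=[[-38, -4, 0], [-38, -4, 0], [-38, -4, 0], [-38, -4, 0], [-38, -4, 0], [-38, -4, 0], [-20, 0, 0], [0, 0, 0]], grip=[-1, -1, -1, -1, -1, -1, -1, -1])

```text
t: 15.12
eef_pos: [0.4276, -0.0638, 0.2397]
orientation: [3.141, 0.001, 1.415]
ft_force: [-0.2, 0.1, -0.5]
finger_gap: 0.018
gripper_force: 68.9
```

```bash
python3 - <<'E'
from h import *
plan([.43,-.06,.24],1.42)
snap('wrist','wrist4');snap('side','side4');plan([.43,-.06,.24],1.42)
a=cv2.imread('pics/wrist4.png');b=cv2.resize(cv2.imread('pics/side4.png')[130:310,190:430],(240,180))
m=np.zeros((420,800,3),np.uint8);m[:,:560]=a;m[:180,560:]=b
cv2.imwrite('pics/m4.png',m)
E
```

```text
t 15.12 pos [ 0.4276 -0.0638  0.2397] rpy [3.141e+00 1.000e-03 1.415e+00] gap 0.018 F [-0.2  0.1 -0.5] q [-0.51  0.18  0.62  2.11 -0.13  0.89  0.03]
turn [ 0.0002  0.0006 -0.005 ] shift [ 4.1  1.8 -0.3]
t 15.22 pos [ 0.4289 -0.0595  0.2395] rpy [ 3.141e+00 -1.000e-03  1.421e+00] gap 0.0177 F [ 0.7 -0.5 -0.2] q [-0.52  0.18  0.62  2.11 -0.13  0.89  0.03]
turn [ 0.0001 -0.0006  0.0005] shift [-0.4  1.1 -0.5]
```

View pics/m4.png

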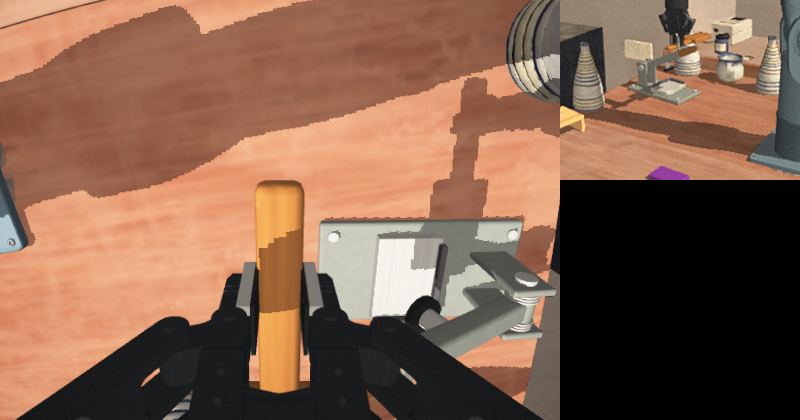

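The wrist view shows the press's +y side: base corners (320,222) and (523,218), anvil edge corners (379,237) and (443,238), pad and arm above. I fit the press pose to all three views.

```bash
cat > fit.py <<'E'
from h import *
from scipy.optimize import least_squares
W,S,C=load('wrist4'),load('side0'),load('scene0')
a,b=(-.1,.065,.014),(.14,.065,.014)
obs=[(W,a,(320,222),1),(W,b,(523,218),1),(W,(-.036,.052,.028),(379,237),1),(W,(.036,.052,.028),(443,238),1),
(S,a,(308.75,234.25),1),(S,(-.1,-.065,.014),(330,222),1),(S,b,(259.25,218.75),1),(S,(.036,.052,.028),(282,219.5),1),(S,(-.036,.052,.028),(296.25,225),1),(S,(-.036,-.058,.028),(315,215),1),
(C,a,(302,254.5),1),(C,(.14,-.065,.014),(385.5,229.5),1),(C,(-.036,.052,.028),(319.25,240),1),(C,(-.036,-.058,.028),(352.5,257.5),1)]
def T(p,X): c,s=np.cos(p[2]),np.sin(p[2]);return np.array([p[0]+c*X[0]-s*X[1],p[1]+s*X[0]+c*X[1],X[2]])
def fit(o):
    f=lambda p:np.concatenate([(proj(d,T(p,X))-uv)*w for d,X,uv,w in o]);r=least_squares(f,[.545,-.2,-.15],loss='soft_l1');return r.x,f(r.x).reshape(-1,2).round(1)
if __name__=='__main__':
    for o in (obs,obs[:4],obs[4:10],obs[10:]): p,r=fit(o);print(p.round(4));print(r.tolist())
E
python3 fit.py
```

```text
[ 0.5518 -0.2053 -0.1477]
[[-1.8, 0.7], [1.5, 2.5], [-0.9, 1.0], [-0.5, -0.8], [-1.1, -2.1], [0.1, -1.1], [-2.4, -2.3], [-1.9, -1.3], [-0.7, -2.1], [-0.2, -1.1], [-1.6, -1.8], [0.2, -1.2], [-1.1, -1.1], [-1.2, -1.8]]
[ 0.5528 -0.2043 -0.1423]
[[-1.2, 0.2], [2.3, 0.9], [-0.3, 0.2], [0.3, -2.0]]
[ 0.5415 -0.1939 -0.1405]
[[0.0, -0.4], [1.2, 0.4], [-2.0, -0.7], [-1.2, 0.3], [0.3, -0.5], [0.7, 0.4]]
[ 0.5477 -0.2101 -0.1318]
[[-0.5, 0.1], [0.8, -0.4], [-0.2, 0.6], [0.1, -0.4]]
```

```bash
cat > f2.py <<'E'
from fit import *
import fit
snap('wrist','wrist5'); plan([.43,-.06,.24],1.42)
w=load('wrist5'); p0=np.array([.552,-.205,-.145])
def sub(d,pts,win):
    g=cv2.cvtColor(np.ascontiguousarray(d['color']),cv2.COLOR_RGB2GRAY)
    q=np.float32(pts).reshape(-1,1,2)
    return cv2.cornerSubPix(g,q.copy(),(win,win),(-1,-1),(3,50,.01)).reshape(-1,2)
X=[o[1] for o in obs[:4]]
d=proj(w,T(p0,(0,0,.03)))-proj(W,T(p0,(0,0,.03)))
init=[np.array(o[2])+d for o in obs[:4]]
for win in(4,6):
    q=sub(w,init,win);print(d.round(1),q.round(1).tolist(),(q-init).round(1).tolist());print(fit.fit([(w,x,u,1) for x,u in zip(X,q)]))
g=cv2.resize(cv2.cvtColor(np.ascontiguousarray(w['color']),cv2.COLOR_RGB2BGR)[200:350,310:560],(800,480),interpolation=cv2.INTER_CUBIC)
for o in [a,b,(-.036,.052,.028),(.036,.052,.028),(-.1,-.065,.014),(.031,.052,.038),(-.036,0,.028)]:
    u=(proj(w,T(p0,o))-[310,200]+.5)*3.2; cv2.drawMarker(g,tuple(int(v) for v in u),(0,0,255),0,12)
cv2.imwrite('pics/f2.png',g)
E
python3 f2.py
```

```text
t 15.27 pos [ 0.4292 -0.0585  0.2394] rpy [ 3.142e+00 -1.000e-03  1.423e+00] gap 0.018 F [ 0.6 -0.2 -0.8] q [-0.52  0.18  0.62  2.11 -0.13  0.89  0.03]
turn [ 0.     -0.0005  0.0028] shift [-1.4  1.  -0.6]
[-1.7  4.4] [[318.0, 227.3000030517578], [522.0999755859375, 220.8000030517578], [375.29998779296875, 239.89999389648438], [441.29998779296875, 242.39999389648438]] [[-0.3, 0.9], [0.7, -1.5], [-2.0, -1.4], [-0.0, 0.0]]
(array([ 0.55266663, -0.20330033, -0.12502939]), array([[-1.5, -0.2],
       [ 0.9,  0.5],
       [ 1. ,  1.6],
       [-0.5, -2.8]]))
[-1.7  4.4] [[318.1000061035156, 227.0], [522.2999877929688, 223.8000030517578], [375.8999938964844, 240.8000030517578], [439.0, 246.89999389648438]] [[-0.3, 0.6], [1.0, 1.4], [-1.5, -0.6], [-2.4, 4.5]]
(array([ 0.55132735, -0.20444315, -0.14182406]), array([[-1.7, -0.2],
       [-0.1,  0.5],
       [ 0.1,  1.3],
       [ 1.4, -5.7]]))
```

View pics/f2.png

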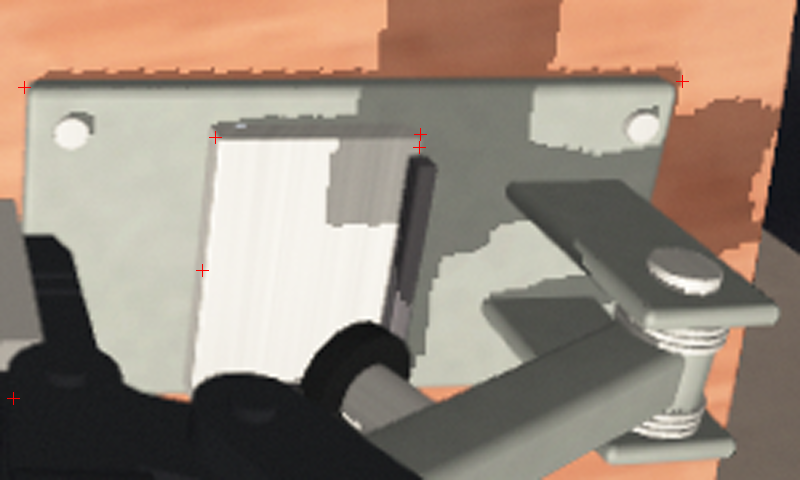

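The overlay fits within about 1 mm. Press ≈ (0.5515, -0.205), yaw -0.141.

```bash
python3 - <<'E'
from h import *
c=load('scene0');print('bottle',[onz(c,p,0).round(3) for p in [(283,193),(316,193),(299,199)]])
plan([.5858,.051,.15],1.436)
E
```

```text
bottle [array([0.696, 0.066, 0.   ]), array([ 0.75 , -0.025,  0.   ]), array([0.694, 0.006, 0.   ])]
t 15.27 pos [ 0.4292 -0.0585  0.2394] rpy [ 3.142e+00 -1.000e-03  1.423e+00] gap 0.018 F [ 0.6 -0.2 -0.8] q [-0.52  0.18  0.62  2.11 -0.13  0.89  0.03]
turn [ 0.     -0.0005 -0.0132] shift [129.5 140.5  89.4]
```

Emit:
play_rows(turn=[[0, 0, -0.013], [0, 0, 0], [0, 0, 0], [0, 0, 0], [0, 0, 0], [0, 0, 0], [0, 0, 0], [0, 0, 0]], translation=[[15, 0, 0], [25, 10, 0], [30, 20, 0], [30, 25, 0], [20, 30, 0], [10, 30, 0], [0, 25, 20], [0, 0, 30]], grip=[-1, -1, -1, -1, -1, -1, -1, -1])

```text
t: 15.93
eef_pos: [0.5922, 0.0548, 0.1906]
orientation: [3.133, -0.002, 1.441]
ft_force: [0.6, 0.3, -1.6]
finger_gap: 0.0183
gripper_force: 68.9
```

Emit:
play_rows(turn=[[0, 0, 0], [0, 0, 0], [0, 0, 0], [0, 0, 0], [0, 0, 0], [0, 0, 0], [0, 0, 0], [0, 0, 0]], translation=[[0, 0, 35], [0, 0, 35], [0, 0, 30], [0, 0, 20], [0, 0, 10], [0, 0, 0], [0, 0, 0], [0, 0, 0]], grip=[-1, -1, -1, -1, -1, -1, -1, -1])

```text
t: 16.6
eef_pos: [0.5868, 0.0518, 0.0607]
orientation: [3.139, -0.001, 1.437]
ft_force: [1.3, 0.1, -0.4]
finger_gap: 0.0179
gripper_force: 68.9
```

```bash
python3 - <<'E'
from h import *
plan([.5647,-.0975,.056],1.436)
snap('side','side6');snap('scene','scene6')
f=lambda t,x,y,w,h:cv2.resize(cv2.imread(f'pics/{t}.png')[y:y+h,x:x+w],(400,300),interpolation=cv2.INTER_CUBIC)
cv2.imwrite('pics/m6.png',np.hstack([f('side6',220,150,120,90),f('scene6',260,160,120,90)]))
s=load('side6')
# brown paddle blade pixels in side view: check pitch via expected corner projections
x=np.array([np.cos(-.141),np.sin(-.141),0]);y=np.array([-x[1],x[0],0]);p=np.array(ctrl.sense()['eef_pos'])
for a in(-.0613,-.1513):
  for b in(.028,-.028):
    q=p+a*y+b*x;q[2]=p[2]-.0095+.016;print(proj(s,q).round(1),((proj(s,q)-[220,150])*10/3).round())
E
```

```text
t 16.6 pos [0.5868 0.0518 0.0607] rpy [ 3.139e+00 -1.000e-03  1.437e+00] gap 0.0179 F [ 1.3  0.1 -0.4] q [-0.45  0.71  0.4   1.83 -0.42  0.68  0.05]
turn [ 0.0023 -0.0009  0.0006] shift [-150.9   -1.9    4.7]
[253.4 220.6] [111. 235.]
[265.8 224.5] [153. 248.]
[271.4 213. ] [171. 210.]
[283.6 216.6] [212. 222.]
```

View pics/m6.png

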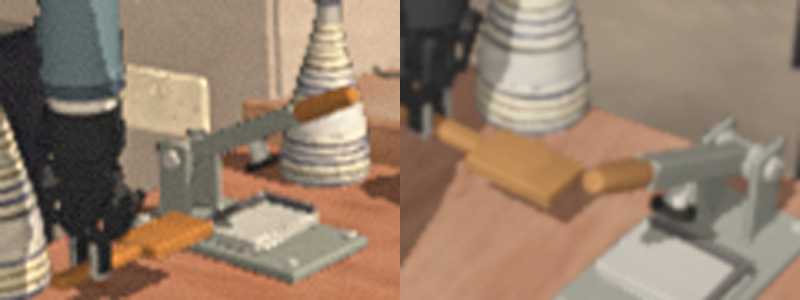

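The pictures show the blade level, at the predicted corners (side crop (153,248) and (212,222)). I slide in over the anvil under the pad.

Emit:
play_rows(turn=[[0, 0, 0], [0, 0, 0], [0, 0, 0], [0, 0, 0], [0, 0, 0], [0, 0, 0], [0, 0, 0], [0, 0, 0]], translation=[[-10, -2, 6], [-20, 0, 0], [-25, 0, 0], [-25, 0, 0], [-25, 0, 0], [-20, 0, 0], [-15, 0, 0], [-7, 0, 0]], grip=[-1, -1, -1, -1, -1, -1, -1, -1])

```text
t: 17.37
eef_pos: [0.5631, -0.0985, 0.0538]
orientation: [3.141, 0.002, 1.432]
ft_force: [1.0, -0.9, -0.5]
finger_gap: 0.0178
gripper_force: 68.9
```

Emit:
play_rows(turn=[[0, 0, 0], [0, 0, 0], [0, 0, 0], [0, 0, 0], [0, 0, 0], [0, 0, 0], [0, 0, 0], [0, 0, 0]], translation=[[-3, 0, 0], [0, 0, 0], [0, 0, 0], [0, 0, 0], [0, 0, 0], [0, 0, 0], [0, 0, 0], [0, 0, 0]], grip=[-1, -1, -1, -1, -1, -1, -1, -1])

```text
t: 18.03
eef_pos: [0.5635, -0.0972, 0.0533]
orientation: [-3.142, -0.0, 1.436]
ft_force: [-0.1, 1.2, -0.4]
finger_gap: 0.0182
gripper_force: 68.9
```

```bash
python3 - <<'E'
from h import *
plan([.5647,-.0975,.0375],1.436)
E
```

```text
t 18.03 pos [ 0.5635 -0.0972  0.0533] rpy [-3.142 -0.     1.436] gap 0.0182 F [-0.1  1.2 -0.4] q [-0.19  0.7   0.38  1.88 -0.41  0.64  0.31]
turn [-0.     -0.      0.0003] shift [-0.2  1.2 15.8]
```

Emit:
play_rows(turn=[[0, 0, 0], [0, 0, 0], [0, 0, 0], [0, 0, 0], [0, 0, 0], [0, 0, 0], [0, 0, 0], [0, 0, 0]], translation=[[0, 0, 3], [0, 0, 3], [0, 0, 3], [0, 0, 3], [0, 0, 2], [0, 0, 2], [0, 0, 0], [0, 0, 0]], grip=[-1, -1, -1, -1, -1, -1, -1, -1])

```text
t: 18.7
eef_pos: [0.5634, -0.0975, 0.0373]
orientation: [-3.141, -0.0, 1.436]
ft_force: [-0.4, -0.9, -0.5]
finger_gap: 0.0181
gripper_force: 69.0
```

```bash
python3 - <<'E'
from h import *
plan([.5647,-.0975,.0375],1.436)
s=ctrl.sense();print(s['torque'])
E
```

```text
t 18.7 pos [ 0.5634 -0.0975  0.0373] rpy [-3.141 -0.     1.436] gap 0.0181 F [-0.4 -0.9 -0.5] q [-0.18  0.73  0.36  1.88 -0.42  0.61  0.32]
turn [-0.0002 -0.     -0.0003] shift [ 0.2  1.3 -0.2]
[ 0.05159852  0.00739433 -0.02200158]
```

Emit:
play_rows(turn=[[0, 0, 0], [0, 0, 0], [0, 0, 0], [0, 0, 0], [0, 0, 0], [0, 0, 0], [0, 0, 0], [0, 0, 0]], translation=[[0, 0, 0.5], [0, 0, 0.5], [0, 0, 0], [0, 0, 0], [0, 0, 0], [0, 0, 0], [0, 0, 0], [0, 0, 0]], grip=[-1, -1, -1, -1, -1, -1, -1, -1])

```text
t: 19.37
eef_pos: [0.5635, -0.0975, 0.0364]
orientation: [3.141, -0.0, 1.436]
ft_force: [-1.6, 0.4, 4.9]
finger_gap: 0.0184
gripper_force: 69.6
```

Emit:
play_rows(turn=[[0, 0, 0], [0, 0, 0], [0, 0, 0], [0, 0, 0], [0, 0, 0], [0, 0, 0], [0, 0, 0], [0, 0, 0]], translation=[[0, 0, 0], [0, 0, 0], [0, 0, 0], [0, 0, 0], [0, 0, 0], [0, 0, 0], [0, 0, 0], [0, 0, 0]], grip=[-0.6, -0.3, 0, 0, 0, 0, 0, 0])

```text
t: 20.03
eef_pos: [0.5635, -0.0975, 0.0362]
orientation: [3.142, 0.0, 1.436]
ft_force: [-0.0, -0.4, -0.0]
finger_gap: 0.0426
gripper_force: 0.0
```

Emit:
play_rows(turn=[[0, 0, 0], [0, 0, 0], [0, 0, 0], [0, 0, 0], [0, 0, 0], [0, 0, 0], [0, 0, 0], [0, 0, 0]], translation=[[0, 0, 0], [0, 0, -5], [0, 0, -10], [0, 0, -20], [0, 0, -30], [0, 0, -35], [0, 0, -35], [0, 0, -30]], grip=[0, 0, 0, 0, 0, 0, 0, 0])

```text
t: 20.7
eef_pos: [0.5637, -0.0978, 0.2046]
orientation: [3.14, -0.0, 1.435]
ft_force: [1.2, 0.1, 0.1]
finger_gap: 0.0428
gripper_force: 0.0
```

Emit:
play_rows(turn=[[0, 0, 0], [0, 0, 0], [0, 0, 0], [0, 0, 0], [0, 0, 0], [0, 0, 0], [0, 0, 0], [0, 0, 0]], translation=[[10, 0, -30], [15, 0, -20], [15, 0, -10], [10, 0, 0], [0, 0, 0], [0, 0, 0], [0, 0, 0], [0, 0, 0]], grip=[0, 0, 0, 0, 0, 0, 0, 0])

```text
t: 21.37
eef_pos: [0.5694, -0.0492, 0.2604]
orientation: [-3.14, 0.001, 1.434]
ft_force: [-0.1, -0.7, -0.2]
finger_gap: 0.0428
gripper_force: 0.0
```

```bash
python3 - <<'E'
from h import *
plan([.46,-.19,.25],2.99)
for n in('wrist','side','scene'): snap(n,n+'7')
p=np.array([.5515,-.205,-.141])
x=np.array([np.cos(p[2]),np.sin(p[2]),0]);y=np.array([-x[1],x[0],0]);o=np.r_[p[:2],0]
# fit the paddle by segmenting wood-coloured pixels in the wrist view
for n in('wrist','side','scene'):
    d=load(n+'7');im=np.ascontiguousarray(d['color']);h=cv2.cvtColor(im,cv2.COLOR_RGB2HSV)
    m=((h[...,0]>10)&(h[...,0]<20)&(h[...,1]>150)&(h[...,2]>90)).astype(np.uint8)
    k,l,st,c=cv2.connectedComponentsWithStats(m)
    print(n,[(st[i].tolist(),c[i].round(0).tolist()) for i in range(1,k) if st[i,4]>60])
    for nm,b in [('handle end',.155),('blade mid',0),('tip',-.045),('root',.045)]: print(nm,proj(d,o+(b+.002)*y-.003*x+[0,0,.043]).round(1))
E
```

```text
t 21.37 pos [ 0.5694 -0.0492  0.2604] rpy [-3.140e+00  1.000e-03  1.434e+00] gap 0.0428 F [-0.1 -0.7 -0.2] q [-0.39  0.41  0.52  1.75 -0.23  1.04  0.08]
turn [-2.2000e-03 -5.0000e-04 -1.5559e+00] shift [  86.9 -155.7   10.4]
wrist [([257, 173, 47, 161, 4284], [280.0, 265.0]), ([136, 386, 37, 34, 687], [158.0, 405.0])]
handle end [279.8 174.1]
blade mid [279.2 302.9]
tip [279.1 333.9]
root [279.4 269.2]
side [([368, 64, 26, 50, 548], [379.0, 91.0]), ([425, 65, 135, 65, 4188], [501.0, 95.0]), ([308, 177, 19, 9, 95], [317.0, 181.0]), ([268, 208, 44, 23, 317], [291.0, 217.0]), ([276, 406, 27, 14, 156], [287.0, 415.0])]
handle end [268.4 225.8]
blade mid [297.3 212.8]
tip [305.1 209.3]
root [289.3 216.4]
scene []
handle end [295.4 214.6]
blade mid [339.9 236.2]
tip [353.7 242.9]
root [326.6 229.7]
```

The paddle matches the seated prediction: the wrist blob spans rows 173–334 against a predicted 174–334, and contact came at the expected height. Now the press grip.

Emit:
play_rows(turn=[[0, 0, -0.12], [0, 0, -0.12], [0, 0, -0.12], [0, 0, -0.12], [0, 0, -0.12], [0, 0, -0.12], [0, 0, -0.12], [0, 0, -0.12]], translation=[[0, 0, 0], [0, 0, 0], [0, 0, 0], [0, 0, 0], [0, 0, 0], [0, 0, 0], [0, 0, 0], [0, 0, 0]], grip=[0, 0, 0, 0.5, 1, 1, 1, 1])

```text
t: 22.18
eef_pos: [0.57, -0.0484, 0.2611]
orientation: [-3.141, -0.0, 2.401]
ft_force: [0.1, 0.6, -0.8]
finger_gap: 0.0857
gripper_force: 0.0
```

Emit:
play_rows(turn=[[0, 0, -0.12], [0, 0, -0.12], [0, 0, -0.12], [0, 0, -0.12], [0, 0, -0.12], [0, 0, 0], [0, 0, 0], [0, 0, 0]], translation=[[0, 0, 0], [0, 0, 0], [0, 0, 0], [0, 0, 0], [0, 0, 0], [15, -20, 0], [18, -35, 0], [18, -35, 0]], grip=[1, 1, 1, 1, 1, 1, 1, 1])

```text
t: 22.85
eef_pos: [0.506, -0.1299, 0.2609]
orientation: [3.142, -0.0, 2.998]
ft_force: [0.2, -1.4, -0.7]
finger_gap: 0.0852
gripper_force: 0.0
```

Emit:
play_rows(turn=[[0, 0, 0], [0, 0, 0], [0, 0, 0], [0, 0, 0], [0, 0, 0], [0, 0, 0], [0, 0, 0], [0, 0, 0]], translation=[[18, -35, 0], [11, -25, 0], [0, -7, 0], [0, 0, 0], [0, 0, 0], [0, 0, 0], [0, 0, 0], [0, 0, 0]], grip=[1, 1, 1, 1, 1, 1, 1, 1])

```text
t: 23.52
eef_pos: [0.4689, -0.1904, 0.2611]
orientation: [3.141, -0.0, 2.998]
ft_force: [-0.6, 1.1, 0.6]
finger_gap: 0.0855
gripper_force: 0.0
```

```bash
python3 - <<'E'
from h import *
plan([.4677,-.1931,.163],3.0006)
snap('wrist','wrist8')
for n in('side7','wrist8','scene7'):
    d=load(n);h=cv2.cvtColor(np.ascontiguousarray(d['color']),cv2.COLOR_RGB2HSV)
    m=((h[...,0]>8)&(h[...,0]<20)&(h[...,1]>150)&(h[...,2]>70)).astype(np.uint8)
    k,l,st,c=cv2.connectedComponentsWithStats(m)
    x=np.array([.990,-.1405,0]);o=np.array([.5515,-.205,.085])+.1*x
    D=-np.cos(.45)*x+[0,0,np.sin(.45)]
    print(n,[(st[i].tolist(),c[i].round(1).tolist()) for i in range(1,k) if st[i,4]>60],[proj(d,o+r*D).round(1).tolist() for r in(.165,.205,.245)])
E
```

```text
t 23.52 pos [ 0.4689 -0.1904  0.2611] rpy [ 3.141 -0.     2.998] gap 0.0855 F [-0.6  1.1  0.6] q [ 0.08  0.27  0.26  1.9  -0.08  0.98  1.8 ]
turn [ 0.0003 -0.0001 -0.0024] shift [ 0.8 -2.8 98.1]
side7 [([516, 47, 23, 7, 67], [526.9, 49.1]), ([368, 64, 26, 50, 560], [379.0, 91.1]), ([425, 65, 135, 65, 4212], [500.8, 95.2]), ([308, 177, 19, 9, 95], [316.9, 180.7]), ([374, 194, 15, 12, 61], [382.1, 197.6]), ([268, 208, 44, 23, 317], [290.6, 217.4]), ([276, 406, 27, 14, 156], [287.4, 414.8])] [[307.5, 184.9], [315.8, 181.9], [324.3, 178.9]]
wrist8 [([238, 161, 178, 107, 7112], [299.0, 228.0])] [[275.7, 254.0], [275.1, 217.3], [274.4, 170.5]]
scene7 [] [[333.9, 211.8], [326.3, 213.2], [318.3, 214.6]]
```

```bash
python3 - <<'E'
from h import *
d=load('wrist8');h=cv2.cvtColor(np.ascontiguousarray(d['color']),cv2.COLOR_RGB2HSV)
m=((h[...,0]>8)&(h[...,0]<20)&(h[...,1]>150)&(h[...,2]>70))
for r in range(155,275,10): c=np.where(m[r])[0]; print(r,(c.min(),c.max(),len(c)) if len(c) else None)
E
```

```text
155 None
165 (np.int64(261), np.int64(284), 24)
175 (np.int64(258), np.int64(288), 31)
185 (np.int64(257), np.int64(289), 33)
195 (np.int64(255), np.int64(291), 37)
205 (np.int64(256), np.int64(291), 36)
215 (np.int64(256), np.int64(291), 36)
225 (np.int64(238), np.int64(318), 81)
235 (np.int64(8), np.int64(413), 177)
245 (np.int64(239), np.int64(414), 176)
255 (np.int64(239), np.int64(317), 70)
265 (np.int64(240), np.int64(316), 36)
```

Emit:
play_rows(turn=[[0, 0, 0], [0, 0, 0], [0, 0, 0], [0, 0, 0], [0, 0, 0], [0, 0, 0], [0, 0, 0], [0, 0, 0]], translation=[[1, -3, 10], [0, 0, 20], [0, 0, 25], [0, 0, 20], [0, 0, 13], [0, 0, 10], [0, 0, 0], [0, 0, 0]], grip=[1, 1, 1, 1, 1, 1, 0.7, 0.4], force=50)

```text
t: 24.23
eef_pos: [0.4666, -0.1945, 0.163]
orientation: [-3.142, -0.001, 2.996]
ft_force: [0.0, -0.0, 0.0]
finger_gap: 0.0641
gripper_force: 0.0
```

Emit:
play_rows(turn=[[0, 0, 0], [0, 0, 0], [0, 0, 0], [0, 0, 0], [0, 0, 0], [0, 0, 0], [0, 0, 0], [0, 0, 0]], translation=[[0, 0, 0], [0, 0, 0], [0, 0, 0], [0, 0, 0], [0, 0, 0], [0, 0, 0], [0, 0, 0], [0, 0, 0]], grip=[0, -0.2, -0.4, -0.6, -0.8, -0.8, -0.8, -0.8])

```text
t: 24.9
eef_pos: [0.467, -0.194, 0.1634]
orientation: [3.141, 0.0, 2.996]
ft_force: [0.4, 3.0, 2.2]
finger_gap: 0.0241
gripper_force: 48.9
```

```bash
python3 - <<'E'
from h import *
plan([.4677,-.1931,.163],3.0006);print(ctrl.sense()['gripper_force'])
E
```

```text
t 24.9 pos [ 0.467  -0.194   0.1634] rpy [3.141 0.    2.996] gap 0.0241 F [0.4 3.  2.2] q [ 0.12  0.4   0.23  1.99 -0.13  0.76  1.85]
turn [ 0.0005  0.0002 -0.0043] shift [-0.6  1.   0.4]
48.869093284592964
```

Emit:
play_rows(turn=[[0, 0, 0], [0, 0, 0], [0, 0, 0], [0, 0, 0], [0, 0, 0], [0, 0, 0], [0, 0, 0], [0, 0, 0]], translation=[[4.3, 0, 9.3], [3.7, 0, 9.6], [3.3, 0, 9.7], [2.7, 0, 9.9], [2.3, 0, 10], [1.8, 0, 10.1], [1.2, 0, 10.2], [0.8, 0, 10.2]], grip=[-0.8, -0.8, -0.8, -0.8, -0.8, -0.8, -0.8, -0.8])

```text
t: 25.57
eef_pos: [0.4474, -0.1911, 0.0844]
orientation: [3.141, 0.001, 2.996]
ft_force: [-0.7, 4.3, 9.8]
finger_gap: 0.0239
gripper_force: 48.6
```

```bash
cat > ang.py <<'E'
from h import *
s=ctrl.sense();x=np.array([.990,-.1405]);p=np.array(s['eef_pos']);u=(p[:2]-[.5515,-.205])@x-.1;v=p[2]+.011-.085
print('x',u,'z',v,'r',np.hypot(u,v),'a',.45-np.arctan2(v,-u));plan([.4677,-.1931,.163],3.0006);print(s['gripper_force'])
E
python3 ang.py
```

```text
x -0.20504943911263263 z 0.010372655050470886 r 0.20531162766195513 a 0.39945696542798753
t 25.57 pos [ 0.4474 -0.1911  0.0844] rpy [3.141e+00 1.000e-03 2.996e+00] gap 0.0239 F [-0.7  4.3  9.8] q [ 0.16  0.52  0.19  2.08 -0.18  0.56  1.9 ]
turn [ 0.0005  0.001  -0.0044] shift [-20.4   0.9 -78.6]
48.57374129933305
```

Emit:
play_rows(turn=[[0, 0, 0], [0, 0, 0], [0, 0, 0], [0, 0, 0], [0, 0, 0], [0, 0, 0], [0, 0, 0], [0, 0, 0]], translation=[[0.2, 0, 2], [0.1, 0, 2], [0, 0, 2], [0, 0, 1], [0, 0, 1], [0, 0, 0], [0, 0, 0], [0, 0, 0]], grip=[-0.8, -0.8, -0.8, -0.8, -0.8, -0.8, -0.8, -0.8])

```text
t: 26.23
eef_pos: [0.4471, -0.1911, 0.0782]
orientation: [3.14, 0.001, 2.996]
ft_force: [-7.3, 8.5, 30.2]
finger_gap: 0.0238
gripper_force: 50.9
```

```bash
python3 ang.py
```

```text
x -0.20526584008156684 z 0.004182477450615979 r 0.20530844654328345 a 0.42962691322857366
t 26.23 pos [ 0.4471 -0.1911  0.0782] rpy [3.140e+00 1.000e-03 2.996e+00] gap 0.0238 F [-7.3  8.5 30.2] q [ 0.16  0.53  0.19  2.08 -0.18  0.55  1.91]
turn [ 0.0011  0.001  -0.0044] shift [-20.6   0.9 -84.8]
50.863386519486085
```

Emit:
play_rows(turn=[[0, 0, 0], [0, 0, 0], [0, 0, 0], [0, 0, 0], [0, 0, 0], [0, 0, 0], [0, 0, 0], [0, 0, 0]], translation=[[0, 0, 0], [0, 0, 0], [0, 0, 0], [0, 0, 0], [0, 0, 0], [0, 0, -1], [0, 0, -2], [0, 0, -3]], grip=[-0.8, -0.8, -0.8, -0.8, -0.8, -0.8, -0.8, -0.8])

```text
t: 26.9
eef_pos: [0.4473, -0.1911, 0.0829]
orientation: [3.141, 0.001, 2.996]
ft_force: [0.8, 3.6, 7.6]
finger_gap: 0.0242
gripper_force: 48.6
```

Emit:
play_rows(turn=[[0, 0, 0], [0, 0, 0], [0, 0, 0], [0, 0, 0], [0, 0, 0], [0, 0, 0], [0, 0, 0], [0, 0, 0]], translation=[[-0.3, 0, -3], [-0.4, 0, -5], [-0.4, 0, -5], [-0.6, 0, -5], [-0.6, 0, -5], [-0.9, 0, -5], [-0.9, 0, -5], [-1.1, 0, -5]], grip=[-0.8, -0.8, -0.8, -0.8, -0.8, -0.8, -0.8, -0.8])

```text
t: 27.57
eef_pos: [0.4521, -0.1919, 0.1207]
orientation: [3.141, 0.0, 2.996]
ft_force: [2.8, 5.9, 2.4]
finger_gap: 0.0239
gripper_force: 49.0
```

```bash
python3 ang.py
```

```text
x -0.20023036451437307 z 0.04671814572734741 r 0.2056083267130988 a 0.22077883092383288
t 27.57 pos [ 0.4521 -0.1919  0.1207] rpy [3.141 0.    2.996] gap 0.0239 F [2.8 5.9 2.4] q [ 0.14  0.46  0.22  2.05 -0.16  0.65  1.88]
turn [ 0.0004  0.0003 -0.0044] shift [-15.6   1.  -42.3]
49.01008882006863
```

Emit:
play_rows(turn=[[0, 0, 0], [0, 0, 0], [0, 0, 0], [0, 0, 0], [0, 0, 0], [0, 0, 0], [0, 0, 0], [0, 0, 0]], translation=[[-1.2, 0, -5], [-1.3, 0, -5], [-1.5, 0, -5], [-1.6, 0, -5], [-1.8, 0, -5], [-1.9, 0, -5], [-1.6, 0, -4], [-1.3, 0, -3]], grip=[-0.8, -0.8, -0.8, -0.8, -0.8, -0.8, -0.8, -0.8])

```text
t: 28.23
eef_pos: [0.4642, -0.1936, 0.1575]
orientation: [3.141, 0.0, 2.996]
ft_force: [3.0, 4.5, -1.1]
finger_gap: 0.024
gripper_force: 49.7
```

Emit:
play_rows(turn=[[0, 0, 0], [0, 0, 0], [0, 0, 0], [0, 0, 0], [0, 0, 0], [0, 0, 0], [0, 0, 0], [0, 0, 0]], translation=[[-0.9, 0, -2], [-0.9, 0, -2], [-0.6, 0, -1], [0, 0, 0], [0, 0, 0], [0, 0, 0], [0, 0, 0], [0, 0, 0]], grip=[-0.8, -0.8, -0.8, -0.8, -0.8, -0.8, -0.8, -0.8])

```text
t: 28.9
eef_pos: [0.4662, -0.1939, 0.162]
orientation: [3.141, -0.0, 2.996]
ft_force: [2.3, 3.9, -1.7]
finger_gap: 0.0238
gripper_force: 50.0
```

```bash
python3 ang.py
```

```text
x -0.18600644507285524 z 0.08801209320466293 r 0.20577785633762294 a 0.008048369929992971
t 28.9 pos [ 0.4662 -0.1939  0.162 ] rpy [ 3.141 -0.     2.996] gap 0.0238 F [ 2.3  3.9 -1.7] q [ 0.12  0.41  0.24  1.99 -0.13  0.76  1.86]
turn [ 0.0005 -0.0003 -0.0045] shift [-1.4  1.  -1. ]
49.96675049660233
```

Emit:
play_rows(turn=[[0, 0, 0], [0, 0, 0], [0, 0, 0], [0, 0, 0], [0, 0, 0], [0, 0, 0], [0, 0, 0], [0, 0, 0]], translation=[[-0.5, 0, -0.7], [-0.4, 0, -0.7], [-0.4, 0, -0.6], [0, 0, 0], [0, 0, 0], [0, 0, 0], [0, 0, 0], [0, 0, 0]], grip=[-0.8, -0.8, -0.8, -0.8, -0.8, -0.8, -0.8, -0.8])

```text
t: 29.57
eef_pos: [0.467, -0.194, 0.1638]
orientation: [3.141, -0.001, 2.996]
ft_force: [1.9, 5.0, -1.8]
finger_gap: 0.0241
gripper_force: 50.0
```

```bash
python3 ang.py
```

```text
x -0.18515321190945588 z 0.08984341483661563 r 0.20579978394034354 a -0.0017685977471621483
t 29.57 pos [ 0.467  -0.194   0.1638] rpy [ 3.141e+00 -1.000e-03  2.996e+00] gap 0.0241 F [ 1.9  5.  -1.8] q [ 0.11  0.4   0.24  1.99 -0.13  0.76  1.85]
turn [ 0.0005 -0.0012 -0.0045] shift [-0.5  1.   0.8]
49.95632824000495
```

Emit:
play_rows(turn=[[0, 0, 0], [0, 0, 0], [0, 0, 0], [0, 0, 0], [0, 0, 0], [0, 0, 0], [0, 0, 0], [0, 0, 0]], translation=[[0, 0, 0], [0, 0, 0], [0, 0, 0], [0, 0, 0], [0, 0, 0], [0, 0, 0], [0, 0, 0], [0, 0, 0]], grip=[-0.3, 0, 0.3, 0.6, 1, 1, 1, 1])

```text
t: 30.23
eef_pos: [0.4675, -0.1946, 0.1643]
orientation: [-3.141, 0.0, 2.996]
ft_force: [-1.0, 0.3, 0.2]
finger_gap: 0.0854
gripper_force: 0.0
```

Emit:
play_rows(turn=[[0, 0, 0], [0, 0, 0], [0, 0, 0], [0, 0, 0], [0, 0, 0], [0, 0, 0], [0, 0, 0], [0, 0, 0]], translation=[[0, 0, -5], [0, 0, -15], [0, 0, -25], [0, 0, -25], [0, 0, -20], [0, 0, -10], [0, 0, 0], [0, 0, 0]], grip=[1, 1, 1, 1, 1, 1, 1, 1])

```text
t: 30.9
eef_pos: [0.4674, -0.1945, 0.2641]
orientation: [3.142, 0.0, 2.996]
ft_force: [0.0, -0.3, -0.1]
finger_gap: 0.0854
gripper_force: 0.0
```

```bash
python3 - <<'E'
from h import *
plan([.4677,-.1931,.263],3.0006)
snap('wrist','wrist9');snap('side','side9')
x=np.array([.990,-.1405,0]);o=np.array([.5515,-.205,.085])+.1*x;D=-np.cos(.45)*x+[0,0,np.sin(.45)]
d=load('wrist9');h=cv2.cvtColor(np.ascontiguousarray(d['color']),cv2.COLOR_RGB2HSV)
m=((h[...,0]>8)&(h[...,0]<20)&(h[...,1]>150)&(h[...,2]>70))
for r in range(145,285,10): c=np.where(m[r])[0]; print(r,(c.min(),c.max(),len(c)) if len(c) else None)
print([proj(d,o+r*D).round(1).tolist() for r in(.165,.205,.245)])
for n in('side7','side9'):
    s=load(n);h=cv2.cvtColor(np.ascontiguousarray(s['color']),cv2.COLOR_RGB2HSV)
    m=((h[...,0]>10)&(h[...,0]<20)&(h[...,1]>150)&(h[...,2]>90)).astype(np.uint8)
    k,l,st,c=cv2.connectedComponentsWithStats(m[170:235,260:340]);print(n,[(st[i].tolist(),c[i].round(1).tolist()) for i in range(1,k) if st[i,4]>40])
E
```

```text
t 30.9 pos [ 0.4674 -0.1945  0.2641] rpy [3.142 0.    2.996] gap 0.0854 F [ 0.  -0.3 -0.1] q [ 0.08  0.26  0.26  1.9  -0.08  0.99  1.81]
turn [ 0.0001  0.0003 -0.0045] shift [-0.1  1.4  1.1]
145 None
155 None
165 (np.int64(269), np.int64(291), 23)
175 (np.int64(265), np.int64(294), 30)
185 (np.int64(264), np.int64(296), 33)
195 (np.int64(262), np.int64(297), 36)
205 (np.int64(262), np.int64(297), 36)
215 (np.int64(262), np.int64(297), 36)
225 (np.int64(242), np.int64(321), 80)
235 (np.int64(242), np.int64(417), 176)
245 (np.int64(243), np.int64(416), 174)
255 (np.int64(243), np.int64(320), 65)
265 (np.int64(244), np.int64(320), 37)
275 None
[[281.4, 253.3], [281.4, 216.9], [281.4, 170.8]]
side7 [([48, 7, 19, 9, 95], [56.9, 10.7]), ([8, 38, 44, 23, 317], [30.6, 47.4])]
side9 [([48, 6, 19, 10, 96], [56.9, 10.6]), ([8, 38, 44, 22, 317], [30.6, 47.4])]
```

In the side view the paddle and the grip are exactly where they were before pressing, so the arm is fully up. I hand in.

```bash
python3 -c "
from h import *
print(ctrl.hand_in())"
```

```text
the job is handed in; nothing more can be done
None
```

The paddle has been stamped and lies in the press against the fences, and the arm was let up slowly to its upper stop. The job is handed in at about 31 s; no verdict was returned.

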